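# Ready the colony counter for a new plate

### The arm

A 7-joint arm with a two-finger parallel gripper is mounted at the origin on the work surface. World frame = base frame: x ahead of the robot, y to its left, z up, the work surface at z = 0. Lengths are in m, angles in rad, forces in N, time in s.
With the tool pointing down it reaches from about 0.425 to 0.925 m from the base axis. Payload 6.8 kg.
Tool frame: the origin (TCP) lies between the finger pads; the fingertips stand r.tip_reach ahead of it and the grasp point (between the pads) lies 11 mm behind it (r.tip_reach is the distance from the TCP to the fingertips, in m); z points along the fingers, y is the direction in which the jaws open and shut (so a half turn about z gives the same grasp; the last joint's range is limited). The gripper opens to 85 mm and grips with 20 to 120 N. Pads are 22 mm wide; open, the fingers measure 114 mm over their backs; the gripper's body (76 mm by 85 mm) begins 54 mm behind the grasp point. The pads swing forward as they close: fully open they stand 13 mm farther back than shut.
Start: joints at [-0.108, 0.477, 0.022, 1.555, -0.011, 1.109, -0.083], TCP at [0.675, 0, 0.239] pointing down, gripper open.
Joint ranges: [-2.96, 2.96], [-0.34, 2.1], [-1.41, 1.46], [0.24, 2.44], [-1.37, 4.51], [0.17, 1.92], [-2.96, 2.96]. Speed limits (rad/s): [2.39, 2.39, 3.14, 3.14, 3.14, 3.14, 3.14].

### API

Orientations are given as a rotation vector (axis times angle).
In Python, from bench import r, eyes, spotter gives the robot as it stands.
- The arm moves only by the tool carry_out, never from a script. Its argument "series" is text: rows parted by semicolons, each of 5 numbers parted by spaces: the shift along the tool's x, y, z in cm, then the turn about the tool's z in rad, then the opening, from 0 (shut) to 1 (fully open). In form: x y z yaw gripper; .... A call has 1 to 8 rows; each row shifts and turns the commanded pose from where the row before left it, along the tool's axes as they then stand; what a row does not reach is not made up. A row lasts 1/8 s, in which the tool goes at most 62.5 mm and 10.7 degrees, less where a joint would pass 70% of its speed; a pose out of reach is approached as far as the arm can. A call with a gripper value outside its range is refused whole. The fingers move at their own pace and stop on an object; "grip_force" is the grip in N (left out, the last holds). Time passes only in rows, so rows that do not move let the fingers close. It gives the time, the measured TCP pose, the force and the opening at its end, in the units of the state.
- r.get_obs(): the state, without advancing time (a new reading comes with each control period).
- eyes.grab_frame(name): name is "scene" or "side" or "wrist"; returns a dict with "color" (400x640x3 uint8, blue, green, red), "intrinsics" (3x3 intrinsics, pixels), "R" (3x3) and "t" (3): a world point X has camera coordinates R X + t; the wrist camera has in their place "T_tool_cam" (4x4, takes a point from camera to tool coordinates, whose origin is the TCP and whose axes are the flange's). Camera axes: x right, y down, z forward; pixel columns grow to the right and rows downward; lengths in m; the calibration is good to about 2 mm. The wrist camera is an equidistant fisheye: a pixel r from the principal point sees the ray r / f radians off the axis. A picture is of the moment at which its call begins: read the wrist's pose just before it. There is no depth.
- r.hand_in(): hands the job in, once; it reports no verdict.
Trained networks look in a picture, given as the dict that the camera call returned (one of the last four; its "shot" number tells which), for a name from the list of things; names that differ only in an ending like _2 or _b are one class to them, and where a whole thing is asked for, a point or a joint stands for the part that bears it (a point fixed in the world has none). Each returns a list of dicts, best first, with "confidence" (0 to 1); they miss things now and then, are a little off and sometimes report something else, mostly with a low value. They report only what shows in the picture. A call takes as long as a camera call.
- spotter.search_frame(picture, query): "uv" ([column, row] in pixels, amid what is visible of it).
- spotter.trace(picture, query): "pixels" (400x640 bool, what is visible of it) and "uv" ([column, row] in pixels, amid what is visible of it).
- spotter.mark_of(picture, query): "uv" ([column, row] in pixels: a listed point, or the origin of a listed thing).
The state is a dict: "clock": time; "joints": joint angles; "qvel": joint speeds; "tau": joint torques, N m; "tcp_pos": TCP position; "orientation": TCP orientation; "contact_force": force on the tool from outside, world axes, zero at the start; "moment": the same for the moment, N m; "grip_width": finger opening in m.
Only numpy, scipy, OpenCV 4.12 (cv2) and the standard library are available. Lean on these libraries where they do the work, as an engineer would, in place of code of your own. Each camera call takes 0.05 s, during which the arm holds its last target.

### The job

Get the colony counter ready for a new 90 mm plate by pressing three of its controls, in this order: press down the near end (the raised, grooved end) of the rocker switch until the switch has fully tipped over to on, then push the largest of the three round keys all the way down so that it stays down, then press the long zero bar all the way down and let it spring back up. Only press, with the fingertips: pick nothing up. Do not press the two smaller round keys, and leave the dish and the other things on the counter and bench where they are.

Things in the scene. Friction and masses are not known exactly. Their poses are not given: they have to be found in the camera images.
- counter: Colony counter, fixed. Origin on the bench under the centre of its white control deck; x away from the robot, y left. Deck 130 (x) by 350 mm (y), top 45 mm above the bench; behind it a grey block 70 mm high (x 65 to 225) with lit stage and display. Five grey controls in black bezels stand in a row along y at x = -15 mm, 68 mm apart, in varying order, heading as the counter.
- rocker (a joint): Rocker angle, rad: 0 = off (near end, towards the robot, raised), 0.32 = fully on (near half level, far end raised). Stays where it is left; 3 to 4 N at the near end moves it. A shallow V from the side, 64 mm long (counter x), 30 mm wide, pivoting at mid-length; pivot line 61 mm above the bench. Two fine dark grooves mark the near end.
- rocker_near_end (a point): Point on the upper surface of the rocker's near half, at mid-width, 22 mm from the pivot line: the place to press. About 68 mm above the bench when off, 61 mm when fully on. It moves with the rocker.
- key_large (a joint): Travel of the largest round key, m: 0 = up, 0.007 = fully down. It needs about 3 N and stays down where it is left (no spring).
- key_large_top (a point): Centre of the flat top of the largest round key, 38 mm across. Up, the top is 61 mm above the bench (16 mm above the deck); fully down, 54 mm. It moves with the key.
- key_medium (a joint): Travel of the medium round key, m, as for the largest. Not to be pressed.
- key_medium_top (a point): Centre of the top of the medium round key, 27 mm across, 61 mm above the bench.
- key_small (a joint): Travel of the small round key, m, as for the largest. Not to be pressed.
- key_small_top (a point): Centre of the top of the small round key, 18 mm across, 61 mm above the bench.
- zero_bar (a joint): Travel of the zero bar, m: 0 = up, 0.006 = fully down. Sprung: 1.5 N starts it, 5 N holds it fully down; it springs back when let go.
- zero_bar_top (a point): Centre of the flat top of the zero bar, a long oblong key 56 mm along the counter's y and 22 mm along its x. Up, the top is 61 mm above the bench; fully down, 55 mm. It moves with the bar.
- dish: Bystander: closed clear dish with amber medium, 90 mm across and 15 mm high, loose on the counter's stage. Origin: centre of its underside.
- vial: Bystander: amber vial with white cap, 21 mm across and 34 mm high, loose on the rear strip of the deck, 60 mm behind the row of controls. Origin: centre of its underside.
- bottle: Bystander: amber bottle with red cap, 68 mm across and 150 mm high, on the bench right of the counter. Origin: centre of its underside.
- burner: Bystander: unlit laboratory burner, blue foot 72 mm across, 120 mm high, on the bench left of the counter. Origin: centre of its underside.
- dish_stack: Bystander: stack of ten clear dishes, 90 mm across and 150 mm high, on the right of the bench. Origin: centre of its underside.
- carton: Bystander: white and blue drink carton, 65 x 90 mm, 178 mm high, on the left of the bench. Origin: centre of its underside.
- highlighter: Bystander: yellow highlighter pen, 110 x 22 mm, 14 mm high, lying on the bench in front of the counter, to the right. Origin: centre of its underside.

How it is judged:
On the way, in this order (a step that is already met when the one before it is completed fails the run):
1. the rocker is tipped fully on (value of joint rocker above 0.26 rad), for 0.1 s.
2. the largest round key is pushed down (value of joint key_large above 0.0055 m), for 0.1 s.
3. the zero bar is pressed down (value of joint zero_bar above 0.0047 m), for 0.05 s.
At the end, for the whole second after the job is handed in: Rocker on (above 0.26 rad of 0.32), largest key down (above 5.5 mm of 7), zero bar sprung back (below 1.5 mm), the two smaller keys up (below 2 mm), every bystander within 25 mm of where it stood (value of joint rocker above 0.26 rad and value of joint key_large above 0.0055 m and value of joint zero_bar below 0.0015 m and value of joint each of key_small, key_medium below 0.002 m and distance of each of dish, vial, bottle, burner, dish_stack, carton, highlighter from where it was at the start of the episode below 0.025 m); the robot touches nothing.
It fails at once if the largest key is pressed (over 3 mm) before the rocker is on (value of joint key_large above 0.003 m and value of joint rocker below 0.2 rad).
It fails at once if the zero bar is pressed (over 3 mm) before the rocker is on and the largest key is down (value of joint zero_bar above 0.003 m and (value of joint key_large below 0.0045 m or value of joint rocker below 0.2 rad)).
It fails at once if one of the smaller keys is pressed (over 3 mm) (value of joint any of key_small, key_medium above 0.003 m).
It fails at once if a bystander is moved or lifted by more than 30 mm (distance of any of dish, vial, bottle, burner, dish_stack, carton, highlighter from where it was at the start of the episode above 0.03 m).
It also fails if it takes over 64 s, if anything falls off the work surface, if the arm or the gripper's body presses on something with over 40 N, if the wrist force passes 120 N, or if a joint passes its speed limit or range.

## Working session

There is one attempt and no reset: what is moved stays moved. The work goes in short steps, Python scripts to look and compute and a tool call to move; the robot and the scene stay as the last step left them, time stands still between calls to the robot, and variables do not carry over. Pictures are saved under pics/ and viewed, and the job is handed in when it is done.

Besides the shell and the picture viewer there is one more tool, called after "Call:" by a JSON object that holds its "op" and its "data". carry_out: Moves the arm, as the interface text tells. Its arguments: {"type":"object","properties":{"series":{"type":"string"},"grip_force":{"type":"number"}},"required":["series"]}

```bash
mkdir -p pics
cat > h.py <<'E'
import numpy as np,cv2
from bench import r,eyes,spotter
def back(p,uv,z):
    K=np.array(p["intrinsics"]);R=np.array(p["R"]);t=np.array(p["t"])
    d=R.T@np.linalg.inv(K)@np.array([uv[0],uv[1],1.]);c=-R.T@t
    return c+d*(z-c[2])/d[2]
E
python3 - <<'E'
from h import *
o=r.get_obs();print({k:np.round(v,4) for k,v in o.items()},r.tip_reach)
pts={"rocker_near_end":.068,"key_large_top":.061,"key_medium_top":.061,"key_small_top":.061,"zero_bar_top":.061,"counter":0,"vial":.045}
for n in("scene","side"):
    p=eyes.grab_frame(n);cv2.imwrite(f"pics/{n}0.png",p["color"])
    for q,z in pts.items():
        for m in spotter.mark_of(p,q)[:2]: print(n,q,round(m["confidence"],2),np.round(m["uv"],1),np.round(back(p,m["uv"],z),4))
p=eyes.grab_frame("wrist");cv2.imwrite("pics/wrist0.png",p["color"])
E
```

```text
{'clock': np.float64(0.0), 'joints': array([-0.1081,  0.4778,  0.0223,  1.5565, -0.0115,  1.1093, -0.0831]), 'qvel': array([-0.0007, -0.0002,  0.0017,  0.0003, -0.0023,  0.0006,  0.    ]), 'tau': array([-5.00000e-04, -5.96444e+01,  1.60770e+00, -2.81195e+01,
        1.24000e-02,  9.40000e-03,  0.00000e+00]), 'tcp_pos': array([ 0.6744, -0.    ,  0.2383]), 'orientation': array([-2.2206e+00, -2.2206e+00,  2.2000e-03]), 'contact_force': array([ 3.867e-01,  2.360e-02, -2.000e-04]), 'moment': array([ 0.0524, -0.03  ,  0.016 ]), 'grip_width': np.float64(0.0853)} 0.008
scene rocker_near_end 0.53 [281.  214.8] [ 0.5217 -0.1192  0.068 ]
scene key_large_top 0.51 [337.7 189.2] [0.493  0.0967 0.061 ]
scene key_medium_top 0.5 [367.1 214.5] [0.6434 0.0959 0.061 ]
scene key_medium_top 0.44 [303.2 206.1] [ 0.5116 -0.0394  0.061 ]
scene key_small_top 0.6 [350.2 178.8] [0.4658 0.1641 0.061 ]
scene key_small_top 0.18 [393.1 191.6] [0.594  0.2345 0.061 ]
scene zero_bar_top 0.68 [319.5 202.7] [0.5227 0.0105 0.061 ]
scene counter 0.57 [322.4 220.7] [0.5357 0.0134 0.    ]
scene vial 0.47 [307.9 230.3] [ 0.5973 -0.0758  0.045 ]
side rocker_near_end 0.46 [334.9 189.2] [ 0.5179 -0.1183  0.068 ]
side rocker_near_end 0.22 [407.  186.9] [ 0.3058 -0.2355  0.068 ]
side key_large_top 0.54 [317.1 225.5] [0.4861 0.0825 0.061 ]
side key_medium_top 0.61 [223.3 361.6] [0.455  0.5573 0.061 ]
side key_medium_top 0.44 [325.9 197.8] [ 0.5268 -0.0666  0.061 ]
side key_small_top 0.37 [306.8 239.1] [0.4839 0.1519 0.061 ]
side zero_bar_top 0.42 [319.9 211.2] [0.5108 0.012  0.061 ]
side vial 0.6 [307.  195.2] [ 0.6017 -0.0779  0.045 ]
```

View pics/scene0.png

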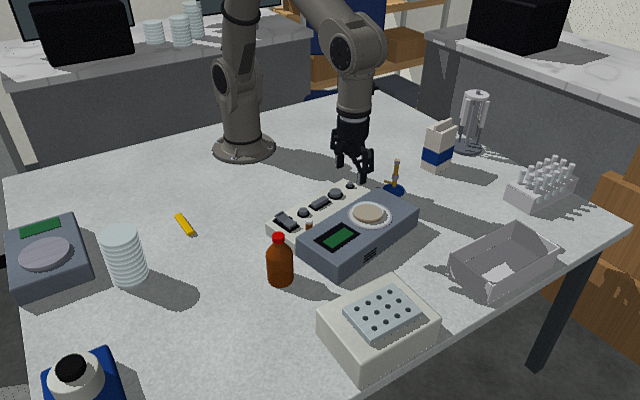

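View pics/side0.png

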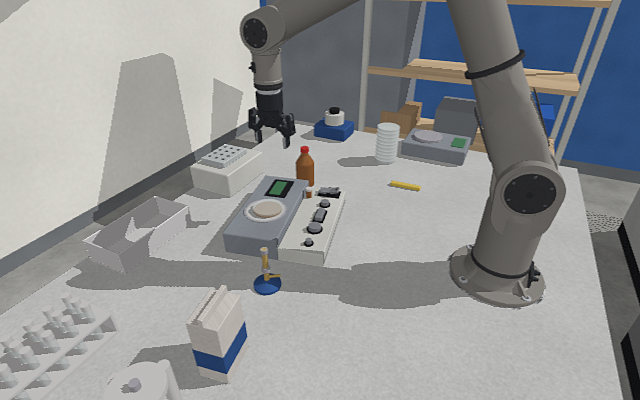

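View pics/wrist0.png

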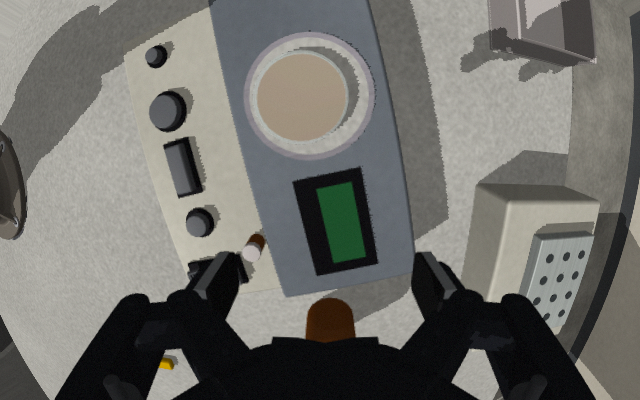

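The scene, side and wrist pictures agree on the order from left to right (+y to -y): small key, large key (wrist pixel 168,110), zero bar (183,167), medium key (200,222), rocker (about 215,270, partly hidden by a finger). The counter is slightly yawed. Next I'll fit the counter pose from the wrist view and the two fixed views.

```bash
cat >> h.py <<'E'
from scipy.spatial.transform import Rotation as Ro
from scipy.optimize import least_squares
def wback(p,o,uv,z):
    K=np.array(p["intrinsics"]);f=K[0,0]
    dx=np.array(uv,float)-K[:2,2];rr=np.hypot(*dx);th=rr/f
    d=np.r_[np.sin(th)*dx/max(rr,1e-9),np.cos(th)]
    T=np.array(p["T_tool_cam"]);R=Ro.from_rotvec(o["orientation"]).as_matrix()
    c=R@T[:3,3]+np.array(o["tcp_pos"]);d=R@T[:3,:3]@d
    return c+d*(z-c[2])/d[2]
PTS={"rocker_near_end":.068,"key_large_top":.061,"key_medium_top":.061,"key_small_top":.061,"zero_bar_top":.061}
SL={"key_small_top":136,"key_large_top":68,"zero_bar_top":0,"key_medium_top":-68,"rocker_near_end":-136}
def model(P,q):
    l=np.array([-.015-(.022 if q[0]=="r" else 0),SL[q]/1000]);c,s=np.cos(P[2]),np.sin(P[2])
    return P[:2]+np.array([[c,-s],[s,c]])@l
def fit(m):
    f=lambda P:np.concatenate([model(P,q)-x[:2] for q,x in m])
    s=least_squares(f,[.53,.01,.0],loss="soft_l1",f_scale=.004);return s.x,f(s.x).reshape(-1,2)
E
python3 - <<'E'
from h import *
o=r.get_obs();p=eyes.grab_frame("wrist")
print(p["intrinsics"],np.round(p["T_tool_cam"],3))
A=[]
for q,z in PTS.items():
    for m in spotter.mark_of(p,q)[:2]:
        x=wback(p,o,m["uv"],z);print(q,round(m["confidence"],2),np.round(m["uv"],1),np.round(x,4))
        if m["confidence"]>.35:A.append((q,x))
P,e=fit(A);print(np.round(P,4));
for (q,_),d in zip(A,e):print(q,np.round(d*1000,1))
for q in SL:print(q,np.round(model(P,q),4))
E
```

```text
[[309.70691629   0.         324.69026666]
 [  0.         309.70691629 201.85612404]
 [  0.           0.           1.        ]] [[-0.001 -0.959 -0.284  0.072]
 [ 1.    -0.001 -0.001 -0.   ]
 [ 0.    -0.284  0.959 -0.135]
 [ 0.     0.     0.     1.   ]]
rocker_near_end 0.58 [197.2 284.5] [ 0.5176 -0.1249  0.068 ]
key_large_top 0.55 [163.8 105.3] [0.4989 0.089  0.061 ]
key_medium_top 0.68 [194.5 227.6] [ 0.524 -0.052  0.061]
key_small_top 0.66 [150.5  56.4] [0.4818 0.147  0.061 ]
zero_bar_top 0.7 [177.6 171.3] [0.511  0.0145 0.061 ]
[0.5256 0.0179 0.2062]
rocker_near_end [-0.3  2.1]
key_large_top [-1.9 -7.6]
key_medium_top [0.9 0.3]
key_small_top [1.3 1. ]
zero_bar_top [-0.   0.4]
key_small_top [0.4831 0.148 ]
key_large_top [0.497  0.0814]
zero_bar_top [0.5109 0.0149]
key_medium_top [ 0.5249 -0.0517]
rocker_near_end [ 0.5172 -0.1228]
```

Run:
```python
from h import *
for n in("scene","side"):
    p=eyes.grab_frame(n)
    for q,z in (("bottle",0),("vial",.045),("burner",0)):
        for m in spotter.mark_of(p,q)[:1]: print(n,q,round(m["confidence"],2),np.round(back(p,m["uv"],z),3))
```

```text
scene bottle 0.59 [ 0.671 -0.206  0.   ]
scene vial 0.49 [ 0.6   -0.077  0.045]
scene burner 0.84 [0.537 0.295 0.   ]
side bottle 0.73 [0.535 0.005 0.   ]
side vial 0.47 [ 0.591 -0.083  0.045]
side burner 0.83 [0.534 0.298 0.   ]
```

Call:
{"op": "carry_out", "data": {"series": "0 0 0 0.17 0; 0 0 0 0.17 0; 0 0 0 0.17 0; 0 0 0 0.17 0; 0 0 0 0.17 0; 0 0 0 0.17 0; 0 0 0 0.17 0; 0 0 0 0.175 0", "grip_force": 60}}

```text
clock: 2.55
tcp_pos: [0.675, 0.0001, 0.2393]
orientation: [-3.126, -0.314, -0.0]
contact_force: [-0.3, 0.0, 0.2]
grip_width: -0.0002
```

Call:
{"op": "carry_out", "data": {"series": "-4.5 2.2 0 0 0; -4.5 2.2 0 0 0; -4.5 2.2 0 0 0; -4.4 2.3 0 0 0; 0 0 2.5 0 0; 0 0 2.5 0 0; 0 0 0 0 0"}}

```text
clock: 3.42
tcp_pos: [0.5167, -0.1235, 0.1881]
orientation: [-3.124, -0.323, 0.005]
contact_force: [0.5, 0.2, 0.3]
grip_width: 0.0001
```

Run:
```python
from h import *
A=[]
o=r.get_obs();p=eyes.grab_frame("wrist");cv2.imwrite("pics/wrist1.png",p["color"]);print(o["tcp_pos"],o["orientation"])
for q,z in PTS.items():
    for m in spotter.mark_of(p,q)[:1]:
        x=wback(p,o,m["uv"],z);print(q,round(m["confidence"],2),np.round(m["uv"],1),np.round(x,4))
        if m["confidence"]>.35:A.append((q,x))
P,e=fit(A);print(np.round(P,4));
for (q,_),d in zip(A,e):print(q,np.round(d*1000,1))
for q in SL:print(q,np.round(model(P,q),4))
cv2.imwrite("pics/side1.png",cv2.resize(eyes.grab_frame("side")["color"][120:280,220:460],None,fx=3,fy=3))
```

```text
[ 0.51672452 -0.12346769  0.18805123] [-3.12437781 -0.32262406  0.00524334]
rocker_near_end 0.59 [323.8 194.3] [ 0.519  -0.1225  0.068 ]
key_large_top 0.83 [120.7 169. ] [0.5026 0.0826 0.061 ]
key_medium_top 0.86 [243.8 172.2] [ 0.5228 -0.0498  0.061 ]
key_small_top 0.72 [123.1 171.9] [0.5002 0.0793 0.061 ]
zero_bar_top 0.71 [174.3 172. ] [0.5105 0.0183 0.061 ]
[0.5296 0.0178 0.1578]
rocker_near_end [-4.6  0.1]
key_large_top [ 1.4 -0. ]
key_medium_top [ 2.7 -2. ]
key_small_top [-6.8 70.4]
zero_bar_top [ 4.2 -2.9]
key_small_top [0.4934 0.1497]
key_large_top [0.5041 0.0826]
zero_bar_top [0.5147 0.0154]
key_medium_top [ 0.5254 -0.0517]
rocker_near_end [ 0.5144 -0.1224]
```

View pics/wrist1.png

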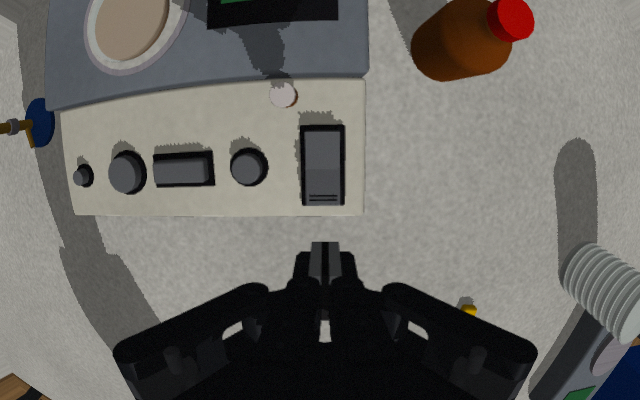

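View pics/side1.png

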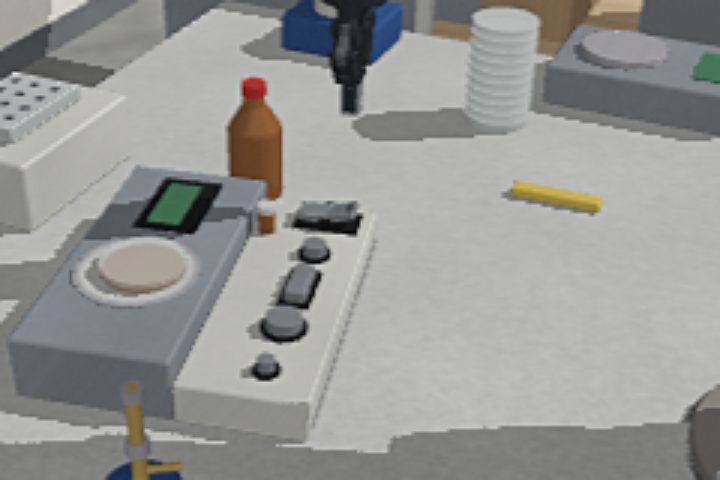

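The wrist view shows the tool lined up with the rocker: its grooves are at (322,197) and the tool's heading matches. The key_small hit was a false one, on the large key. The rocker point agrees between views to about 2 mm, so I'm going down.

Call:
{"op": "carry_out", "data": {"series": "0 0 5 0 0; 0 0 4.5 0 0; 0 0 1 0 0; 0 0 0.5 0 0; 0 0 0.3 0 0; 0 0 0.3 0 0; 0 0 0 0 0; 0 0 0 0 0"}}

```text
clock: 4.78
tcp_pos: [0.5185, -0.124, 0.0739]
orientation: [3.125, 0.322, 0.002]
contact_force: [-0.3, -1.2, 2.5]
grip_width: 0.0
```

Run:
```python
from h import *
o=r.get_obs();p=eyes.grab_frame("wrist");cv2.imwrite("pics/wrist2.png",p["color"]);print(o["tcp_pos"],o["contact_force"],o["moment"])
```

```text
[ 0.51854539 -0.12401591  0.07390319] [-0.29820681 -1.17835353  2.54284003] [-0.30874364  0.02866186  0.04477026]
```

View pics/wrist2.png

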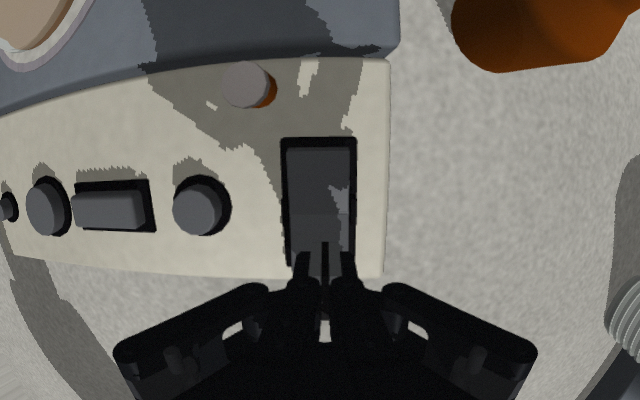

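The fingertips are on the near half of the rocker and in contact (2.5 N). I'll continue down.

Call:
{"op": "carry_out", "data": {"series": "0 0 0.25 0 0; 0 0 0.25 0 0; 0 0 0.2 0 0; 0 0 0 0 0; 0 0 0 0 0"}}

```text
clock: 5.45
tcp_pos: [0.5183, -0.1242, 0.0688]
orientation: [-3.124, -0.321, -0.002]
contact_force: [-9.3, -0.3, 34.1]
grip_width: 0.0003
```

A hard stop (34 N) at the expected height, with the tip at about 61 mm. I'll lift and check.

Call:
{"op": "carry_out", "data": {"series": "0 0 -1 0 0; 0 0 -3 0 0; 0 0 -4 0 0; 0 0 -3 0 0; 0 0 0 0 0"}}

```text
clock: 6.08
tcp_pos: [0.5194, -0.1234, 0.1781]
orientation: [3.125, 0.323, 0.006]
contact_force: [0.7, 0.0, -0.4]
grip_width: -0.0
```

Run:
```python
from h import *
A=[]
o=r.get_obs();p=eyes.grab_frame("wrist");cv2.imwrite("pics/wrist3.png",p["color"]);print(o["tcp_pos"],o["orientation"])
for q,z in PTS.items():
    if q[0]=="r":z=.061
    for m in spotter.mark_of(p,q)[:1]:
        x=wback(p,o,m["uv"],z);print(q,round(m["confidence"],2),np.round(m["uv"],1),np.round(x,4))
        if q!="key_small_top":A.append((q,x))
P,e=fit(A);print(np.round(P,4));
for (q,_),d in zip(A,e):print(q,np.round(d*1000,1))
for q in SL:print(q,np.round(model(P,q),4))
cv2.imwrite("pics/side3.png",cv2.resize(eyes.grab_frame("side")["color"][170:260,280:400],None,fx=6,fy=6))
```

```text
[ 0.51938453 -0.12340356  0.17809933] [3.12477226 0.32349442 0.00638802]
rocker_near_end 0.76 [326.2 200.4] [ 0.5185 -0.1254  0.061 ]
key_large_top 0.76 [115.9 178.5] [0.4987 0.0813 0.061 ]
key_medium_top 0.76 [243.4 178.4] [ 0.5233 -0.0524  0.061 ]
key_small_top 0.6 [ 68.2 184.9] [0.4789 0.1543 0.061 ]
zero_bar_top 0.91 [171.1 179.6] [0.5093 0.0163 0.061 ]
[0.5256 0.0174 0.204 ]
rocker_near_end [-1.6  2.1]
key_large_top [-1.5 -0.3]
key_medium_top [1.4 0.2]
zero_bar_top [ 1.7 -1.9]
key_small_top [0.4834 0.1476]
key_large_top [0.4972 0.081 ]
zero_bar_top [0.5109 0.0144]
key_medium_top [ 0.5247 -0.0522]
rocker_near_end [ 0.517  -0.1233]
```

View pics/wrist3.png

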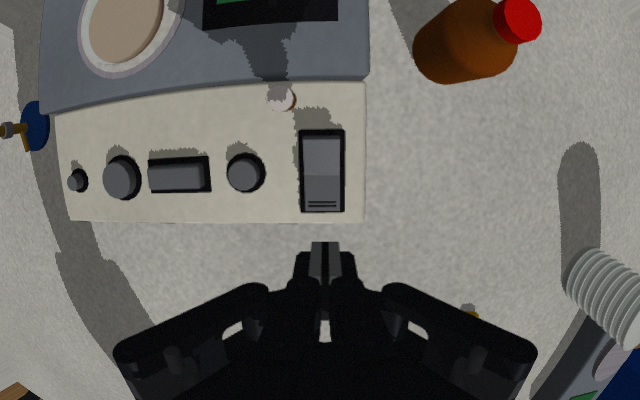

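View pics/side3.png

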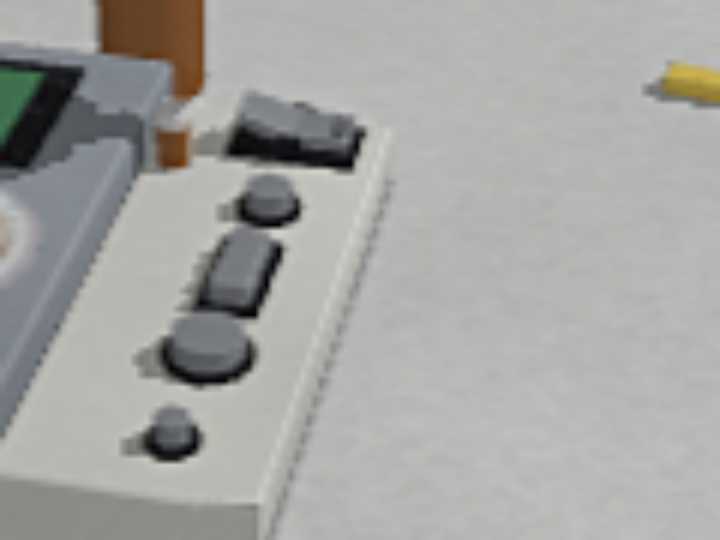

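The rocker is tipped: the far end is raised and the near half is level. The fit is consistent, with key_large at (0.497, 0.081). I'll move over it next.

Call:
{"op": "carry_out", "data": {"series": "0.5 -5.1 0 0 0; 0.5 -5.1 0 0 0; 0.5 -5.1 0 0 0; 0.5 -5.1 0 0 0; 0 0 3 0 0; 0 0 3 0 0; 0 0 0 0 0"}}

```text
clock: 7.3
tcp_pos: [0.4939, 0.0797, 0.1143]
orientation: [3.124, 0.323, -0.008]
contact_force: [0.1, -1.2, 0.6]
grip_width: 0.0001
```

Run:
```python
from h import *
o=r.get_obs();p=eyes.grab_frame("wrist");cv2.imwrite("pics/wrist4.png",p["color"]);print(o["tcp_pos"],o["orientation"])
for q,z in PTS.items():
    if q[0]=="r":z=.061
    for m in spotter.mark_of(p,q)[:1]:
        x=wback(p,o,m["uv"],z);print(q,round(m["confidence"],2),np.round(m["uv"],1),np.round(x,4))
```

```text
[0.49392834 0.07967262 0.11426487] [ 3.12365391  0.32281274 -0.00825879]
rocker_near_end 0.61 [562.2 237.5] [ 0.5192 -0.1192  0.061 ]
key_large_top 0.88 [321.7 217.7] [0.4985 0.0822 0.061 ]
key_medium_top 0.87 [507.7 219. ] [ 0.5237 -0.052   0.061 ]
key_small_top 0.85 [221.  221.6] [0.4816 0.148  0.061 ]
zero_bar_top 0.8 [423.5 221.6] [0.5092 0.0147 0.061 ]
```

View pics/wrist4.png

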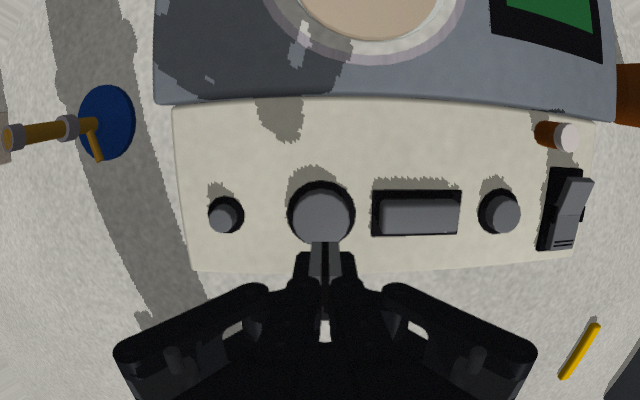

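The large key's top is at (322,217), directly ahead of the fingertips and needing about 4 mm forward. I'll press it.

Call:
{"op": "carry_out", "data": {"series": "0.4 -0.1 1.5 0 0; 0 0 2 0 0; 0 0 0.6 0 0; 0 0 0.4 0 0; 0 0 0.4 0 0; 0 0 0.3 0 0; 0 0 0 0 0; 0 0 0 0 0"}}

```text
clock: 8.6
tcp_pos: [0.4997, 0.0819, 0.0644]
orientation: [-3.125, -0.323, -0.0]
contact_force: [0.0, -0.7, -0.3]
grip_width: 0.0003
```

Call:
{"op": "carry_out", "data": {"series": "0 0 0.25 0 0; 0 0 0.25 0 0; 0 0 0.1 0 0; 0 0 0 0 0; 0 0 0 0 0"}}

```text
clock: 9.22
tcp_pos: [0.4999, 0.082, 0.0612]
orientation: [-3.123, -0.321, -0.001]
contact_force: [-10.8, -1.5, 39.2]
grip_width: -0.0003
```

Hard stop at 39 N, with the tip at about 53–54 mm. I'll lift, move over the bar and check.

Call:
{"op": "carry_out", "data": {"series": "0 0 -1 0 0; 0 0 -3 0 0; 0 0 -2 0 0; 0 3.4 0 0 0; 0 3.4 0 0 0; 0 0 0 0 0"}}

```text
clock: 9.98
tcp_pos: [0.5137, 0.0124, 0.1184]
orientation: [3.124, 0.315, 0.001]
contact_force: [-0.2, 0.9, 0.3]
grip_width: 0.0004
```

Run:
```python
from h import *
o=r.get_obs();p=eyes.grab_frame("wrist");cv2.imwrite("pics/wrist5.png",p["color"]);print(o["tcp_pos"],o["orientation"])
for q,z in PTS.items():
    if q[0]=="r":z=.061
    if "large" in q:z=.054
    for m in spotter.mark_of(p,q)[:1]:
        x=wback(p,o,m["uv"],z);print(q,round(m["confidence"],2),np.round(m["uv"],1),np.round(x,4))
cv2.imwrite("pics/side5.png",cv2.resize(eyes.grab_frame("side")["color"][170:260,280:400],None,fx=6,fy=6))
```

```text
[0.51374243 0.01235118 0.11835995] [3.12449211e+00 3.15160638e-01 5.61467024e-04]
rocker_near_end 0.79 [496.3 250.5] [ 0.5161 -0.1228  0.061 ]
key_large_top 0.57 [224.8 219.8] [0.4992 0.0812 0.054 ]
key_medium_top 0.56 [418.4 225.8] [ 0.5242 -0.0516  0.061 ]
key_small_top 0.88 [136.9 227.8] [0.4796 0.1513 0.061 ]
zero_bar_top 0.66 [318.1 226.7] [0.5105 0.0157 0.061 ]
```

View pics/wrist5.png

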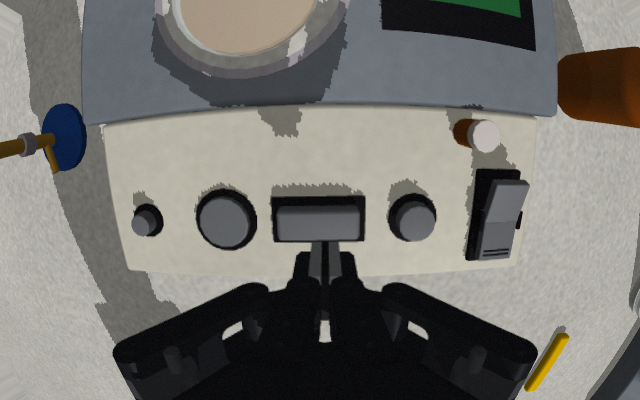

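View pics/side5.png

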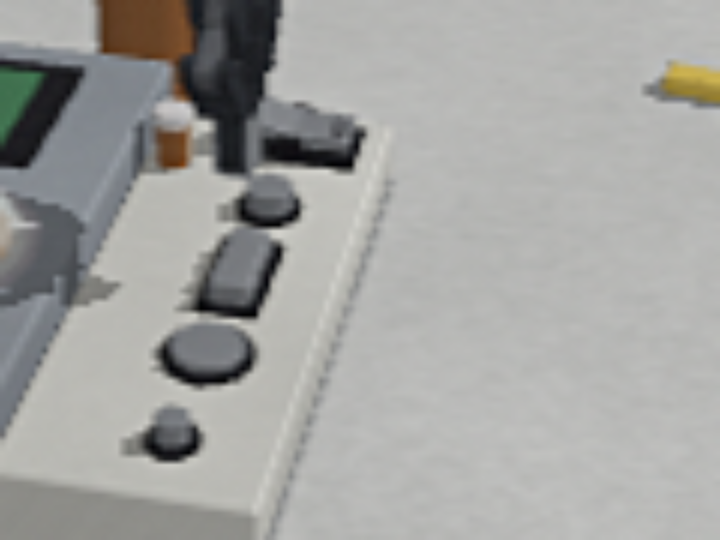

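The large key now sits visibly lower than before (side view, row 350). The bar is at (318,222), so I'll press it with a small correction.

Call:
{"op": "carry_out", "data": {"series": "-0.2 -0.2 1.5 0 0; 0 0 2.3 0 0; 0 0 0.8 0 0; 0 0 0.5 0 0; 0 0 0.4 0 0; 0 0 0.3 0 0; 0 0 0 0 0; 0 0 0 0 0"}}

```text
clock: 11.32
tcp_pos: [0.5108, 0.0169, 0.0626]
orientation: [-3.124, -0.322, 0.001]
contact_force: [-11.0, 0.8, 30.3]
grip_width: -0.0
```

30 N at 62.6 mm (tip at about 54.6 mm), so the bar is fully down. I'll lift clear and check.

Call:
{"op": "carry_out", "data": {"series": "0 0 -1 0 0; 0 0 -3 0 0; 0 0 -4 0 0; -1 0 -4 0 0; 0 0 -2 0 0; 0 0 0 0 0; 0 0 0 0 0"}}

```text
clock: 12.2
tcp_pos: [0.5011, 0.0149, 0.1997]
orientation: [3.125, 0.323, -0.001]
contact_force: [0.1, -0.3, -0.5]
grip_width: -0.0003
```

Run:
```python
from h import *
o=r.get_obs();p=eyes.grab_frame("wrist");cv2.imwrite("pics/wrist6.png",p["color"]);print(o["tcp_pos"],o["contact_force"])
s=eyes.grab_frame("side")
cv2.imwrite("pics/side6.png",cv2.resize(s["color"][170:260,280:400],None,fx=6,fy=6))
```

```text
[0.50108413 0.01486275 0.19969423] [ 0.0522248  -0.27398565 -0.45380524]
```

View pics/wrist6.png

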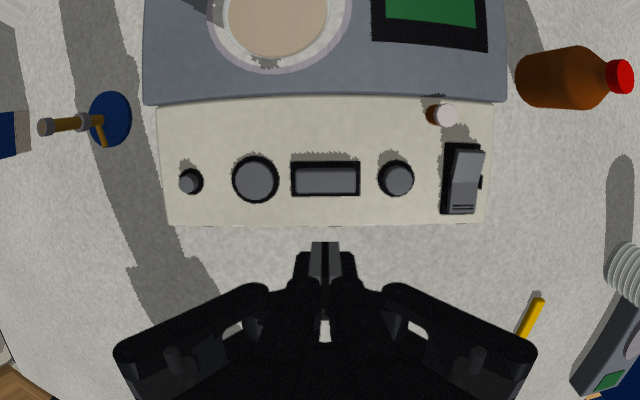

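View pics/side6.png

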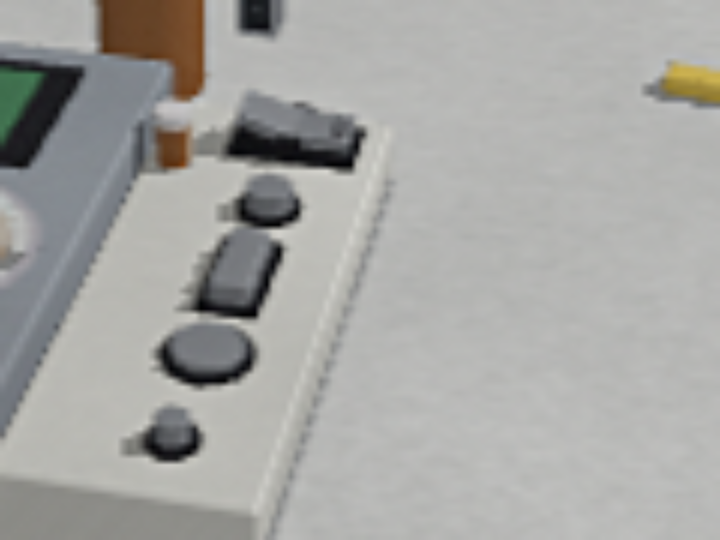

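The rocker is on, the large key is down, the bar is back up and both small keys are up. The bystanders look unmoved and the arm is clear, so I'm handing in.

```bash
python3 -c "
from bench import r
print(r.hand_in())"
```

```text
the job is handed in; nothing more can be done
None
```

I pressed the three controls in order with the closed fingertips and handed the job in at about 12 s of robot time. Each press ended on a hard stop:

| Control | Force at the stop | Fingertip height at the stop | Expected height |
|---|---|---|---|
| Rocker, near end | 34 N | about 61 mm | 61 mm |
| Largest round key | 39 N | about 53 mm | 54 mm |
| Zero bar | 30 N | about 55 mm | 55 mm |

In the last wrist and side pictures, the rocker is on with its far end raised. The largest key is down, the zero bar has sprung back, and both smaller keys are up. The vial, dish, bottle, burner and highlighter look unmoved; I did not measure their positions again. The carton and the dish stack were only partly in the last wrist picture, but the arm never worked near them. The arm finished clear of everything, with under 1 N on the tool.

Some detections disagreed along the way, and I judged each against the pictures and the known 68 mm spacing:
- **Small key:** in one picture the network put it on the large key.
- **Large key:** its first position was about 8 mm off.
- **Bottle:** its position in the side view was wrong.

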